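# Sort the rotor parts after a centrifuge run

## Robot

A 6-joint arm with a two-finger parallel gripper is mounted at the origin on the work surface. World frame = base frame: x ahead of the robot, y to its left, z up, the work surface at z = 0. Lengths are in m, angles in degrees, forces in N, time in s.
With the tool pointing down it reaches from about 0.4 to 0.825 m from the base axis. Payload 7 kg.
Tool frame: the origin (TCP) lies at the very end of the fingers, on their centre line; the grasp point (between the pads) lies 19 mm behind it (hold_point_z is the distance from the TCP to the grasp point, in m); x points along the fingers, y is the direction in which the jaws open and shut, and the axes are right-handed (so a half turn about x gives the same grasp; the last joint's range is limited). The gripper opens to 88 mm and grips with 3 to 60 N. Pads are 19 mm wide; open, the fingers measure 130 mm over their backs; the gripper's body (78 mm by 193 mm) begins 47 mm behind the grasp point.
Start: joints at [87.496, 20.546, 0.682, 0, -70.136, -16.507], TCP at [0.22, 0.638, 0.189] pointing down, gripper open.
Joint ranges: [-176.03, 176.03], [-82.01, 121.73], [-58.28, 71.71], [-173.87, 95.51], [-174.79, -0.11], [-173.66, 173.66]. Speed limits (degrees/s): [136.94, 136.94, 172.46, 180, 180, 180].

## Interface

Orientations are given as [roll, pitch, yaw] about the fixed x, y, z axes, in that order (R = Rz(yaw) Ry(pitch) Rx(roll)).
In Python, from plant import * gives the robot as it stands.
- The arm moves only by the shell command python3 -m crank 'ROWS'. ROWS is a JSON object of lists of equal length, an entry for each row: "delta_pos": the shift along the tool's x, y, z in m, a list of three; "turn": the turn, a rotation vector about the tool's x, y, z in degrees, a list of three; "grip": the opening, from 0 (shut) to 1 (fully open). A call has 1 to 12 rows; each row is the pose to reach, as a shift and turn from the pose commanded when the call began, along the tool's axes at that moment; what a row does not reach only later rows make up. A row lasts 1/12 s, in which the tool goes at most 41.7 mm and 7.16 degrees, less where a joint would pass 70% of its speed; a pose out of reach is approached as far as the arm can. A call with a gripper value outside its range is refused whole. The fingers move at their own pace and stop on an object; the grip force is fixed at half the most. Time passes only in rows, so rows that repeat a pose let the fingers close. It gives the time, the measured TCP pose, the force and the opening at its end, in the units of the state.
- get_obs(): the state, without advancing time (a new reading comes with each control period).
- snapshot(name): name is "side" or "top"; returns a dict with "pixels" (400x640x3 uint8, blue, green, red), "range_z" (400x640 float32, m along the optical axis (not along the pixel's ray), 0 where there is no reading), "camera_matrix" (3x3 intrinsics, pixels), "k1" (the pictures are not rectified: a ray, as slopes to the right and down, at radius r is drawn at 1 + k1 r^2 times it, then the intrinsics apply), "eye" and "rotation" of the camera in the world. Camera axes: x right, y up, looking along -z (the intrinsics and any distortion apply to the point x, -y, -z); pixel columns grow to the right and rows downward; lengths in m; the calibration is good to about 2 mm. A picture is of the moment at which its call begins.
- close_job(): hands the job in, once; it reports no verdict.
The state is a dict: "clock": time; "joint_pos": joint angles; "qvel": joint speeds; "tau": joint torques, N m; "tool_pos": TCP position; "orientation": TCP orientation; "force": force on the tool from outside, world axes, zero at the start; "moment": the same for the moment, N m; "opening": finger opening in m.
Only numpy, scipy, OpenCV 4.12 (cv2) and the standard library are available. Lean on these libraries where they do the work, as an engineer would, in place of code of your own. Each camera call takes 0.05 s, during which the arm holds its last target. There are 200 camera calls.

## Task

Put away the five rotor parts left on the bench: the two tall tube inserts upright in the deep divided bin, one in each cell; the two bucket caps side by side, knobs up, in the low tray, both flat on its floor; and the metal rotor nut, knob up, flat in the round dish. Set each part down rather than dropping or throwing it, and leave the jar and the timer where they are.

Things in the scene. Friction and masses are not known exactly. Their poses are not given: they have to be found in the camera images.
- insert_a: tube insert, one of two alike: plain beige nylon hollow cylinder, 44 mm outside diameter, 78 mm tall, open 32 mm bore on top; about 120 g, stands upright at the start. Origin: centre of its underside, z up along its axis; round, so its yaw means nothing. Grasp it across the outside near the top.
- insert_b: tube insert, one of two alike: plain beige nylon hollow cylinder, 44 mm outside diameter, 78 mm tall, open 32 mm bore on top; about 120 g, stands upright at the start. Origin: centre of its underside, z up along its axis; round, so its yaw means nothing. Grasp it across the outside near the top.
- cap_a: bucket cap, one of two alike: plain beige nylon, a round base 62 mm in diameter and 14 mm high with a coaxial round knob 36 mm in diameter on top, 42 mm tall in all; about 90 g, stands base down at the start. Origin: centre of its underside, z up; round, so its yaw means nothing. Grasp it by the knob.
- cap_b: bucket cap, one of two alike: plain beige nylon, a round base 62 mm in diameter and 14 mm high with a coaxial round knob 36 mm in diameter on top, 42 mm tall in all; about 90 g, stands base down at the start. Origin: centre of its underside, z up; round, so its yaw means nothing. Grasp it by the knob.
- nut: rotor nut: bare metal, a round steel flange 48 mm in diameter and 8 mm high with a coaxial round aluminium knob 30 mm in diameter on top, 38 mm tall in all; about 140 g, stands flange down at the start. Origin: centre of its underside, z up; round, so its yaw means nothing. Grasp it by the knob.
- bin: white plastic divided bin, fixed: 80 mm (its x) by 155 mm (its y) outside, 40 mm high, walls and floor 5 mm thick. A cross wall of rim height at y = 0 parts it into two cells, 70 by 70 mm inside, centred at x = 0, y = +37.5 and -37.5 mm. Origin: centre of its underside, z up; cell floors 5 mm above it. Between inserts standing in both cell centres 31 mm are free: fingers closing along x have most room.
- tray: white plastic low tray without partitions, fixed to the bench: 100 mm (its x) by 180 mm (its y) outside, 18 mm high, walls and floor 5 mm thick, so 90 mm by 170 mm inside. Two caps fit side by side along its y (for example at y = +42 mm and -42 mm). Origin: centre of its underside; its floor is 5 mm above it; z up.
- dish: white plastic round dish, fixed to the bench: 100 mm outside diameter, 92 mm inside, 14 mm high, flat floor 5 mm above its underside. Origin: centre of its underside, z up; round, so its yaw means nothing.
- jar: bystander, loose: closed amber glass jar with a white lid, about 54 mm in diameter and 75 mm tall, standing between two of the targets. Origin: centre of its underside.
- timer: bystander, loose: small white bench timer with a dark display, 55 mm by 55 mm, 24 mm high, lying between two of the targets. Origin: centre of its underside.
Not all that is in view belongs to the job. What is shaped like the bin but green or orange is not meant. Of the things that look like the nut, take the one that is nearest to the robot's base at the start.

How it is judged:
By the outcome, as a careful person would: the job done as asked, in the order asked, and still so for the second after the job is handed in, with the robot touching nothing.
It also fails if it takes over 125 s, if anything falls off the work surface, if the arm or the gripper's body presses on something with over 40 N, if the wrist force passes 120 N, or if a joint passes its speed limit or range.

## Working session

There is one attempt and no reset: what is moved stays moved. The work goes in short steps, Python scripts to look and compute and a shell command to move; the robot and the scene stay as the last step left them, time stands still between calls to the robot, and variables do not carry over. Pictures are saved under pics/ and viewed, about 12 in all and at most 16, crops included, and the job is handed in when it is done.

```bash
ls && mkdir -p pics && python3 - <<'E'
from plant import *
import cv2
o=get_obs()
print({k:o[k] for k in('clock','tool_pos','orientation','force','opening')})
for n in('side','top'):
    s=snapshot(n); cv2.imwrite(f'pics/{n}0.png',s['pixels'])
    print(n,s['camera_matrix'],s['k1'],s['eye'],s['rotation'],(s['range_z']>0).mean())
E
```

```text
pics
{'clock': 0.0, 'tool_pos': array([0.2197092 , 0.63766737, 0.18853578]), 'orientation': array([  94.02312436,   89.90548097, -104.99352548]), 'force': array([0.75155063, 0.27391288, 0.05659219]), 'opening': 0.08797295434239048}
side [[442.88406124   0.         313.01429357]
 [  0.         442.88406124 195.84100999]
 [  0.           0.           1.        ]] -0.12506572436597221 [0.5042571  0.84769979 0.60095593] [ 5.62852446e+01  5.86842664e-02 -1.76652924e+02] 0.9959453125
top [[446.97252555   0.         325.33500835]
 [  0.         446.97252555 202.13034474]
 [  0.           0.           1.        ]] -0.06323778592170214 [0.41891884 0.00977769 1.08970039] [  7.68828734  -0.9176851  -89.08276099] 0.9962734375
```

View pics/top0.png

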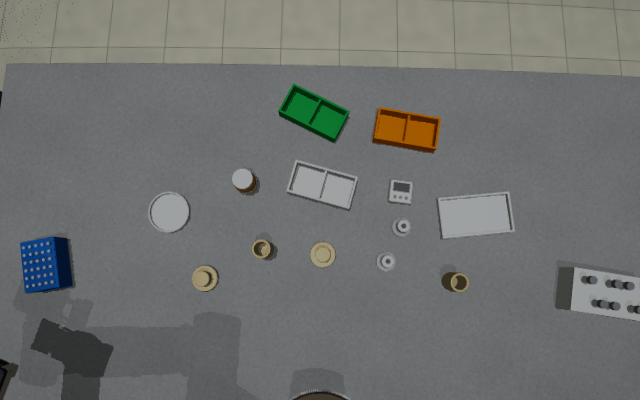

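View pics/side0.png

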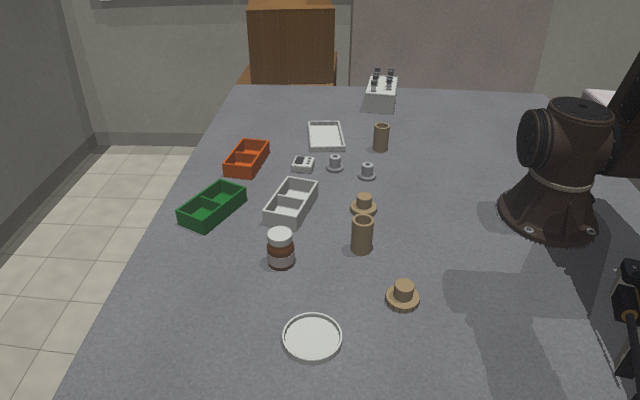

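The top view has +x pointing up and +y pointing left.
- **Targets:** dish (169,212), white bin (322,185), tray (476,215).
- **Parts:** inserts (262,249) and (459,283), caps (205,278) and (322,254), nuts (387,262, nearer the base) and (402,227).
- **Bystanders:** jar (243,181), timer (401,191).

The side view shows the same layout.

```bash
cat > h.py <<'E'
from plant import *
import cv2, numpy as np
from scipy.spatial.transform import Rotation as R
def cam(n):
    s=snapshot(n); r=np.asarray(s['rotation'],float)
    s['R']=r if r.shape==(3,3) else R.from_euler('xyz',r,degrees=True).as_matrix()
    K=s['camera_matrix']; v,u=np.mgrid[0:400,0:640].astype(float)
    x=(u-K[0,2])/K[0,0]; y=(v-K[1,2])/K[1,1]; rd=np.hypot(x,y); r=rd.copy()
    for _ in range(20): r=rd/(1+s['k1']*r*r)
    f=r/np.maximum(rd,1e-9); x*=f; y*=f
    s['ray']=np.dstack([x,-y,-np.ones_like(x)])@s['R'].T
    s['xyz']=s['eye']+s['ray']*s['range_z'][...,None]
    return s
def plane(s,z):
    return s['eye']+s['ray']*((z-s['eye'][2])/s['ray'][...,2])[...,None]
def circ(s,uv,rad,z,tol=.006):
    """centre of the things's top at height z: pixels near uv with depth height about z"""
    m=np.abs(s['xyz'][...,2]-z)<tol
    v,u=np.mgrid[0:400,0:640]; m&=np.hypot(u-uv[0],v-uv[1])<rad
    P=plane(s,z)[m][:,:2].astype(np.float32)
    c,r=cv2.minEnclosingCircle(P*1000); return np.round(c,1),round(2*r,1),len(P),np.round(1000*(P.min(0)+P.max(0))/2,1)
def rect(s,uv,rad,z,tol=.006):
    m=np.abs(s['xyz'][...,2]-z)<tol
    v,u=np.mgrid[0:400,0:640]; m&=np.hypot(u-uv[0],v-uv[1])<rad
    return cv2.minAreaRect((plane(s,z)[m][:,:2]*1000).astype(np.float32))
E
python3 - <<'E'
from h import *
s=cam('top'); print('table z',np.median(s['xyz'][240:300,340:370,2]), np.asarray(s['rotation']).shape)
for n,uv,rad,z in [('ins1',(262,249),20,.078),('ins2',(459,283),20,.078),('cap1',(205,278),20,.042),('cap2',(322,254),20,.042),('nut',(387,262),16,.038),('nut2',(402,227),13,.038),('dish',(169,212),27,.014),('jar',(243,181),20,.075)]:
    print(n,circ(s,uv,rad,z))
print('bin',rect(s,(322,185),42,.04)); print('tray',rect(s,(476,215),48,.018)); print('timer',rect(s,(401,191),18,.024))
t=cam('side'); print('side table z',np.median(t['xyz'][250:300,430:460,2]))
for n,uv,rad,z in [('ins1',(362,222),25,.078),('ins2',(381,128),20,.078),('cap1',(404,287),18,.042),('cap2',(364,200),16,.042),('nut',(368,168),13,.038),('nut2',(335,160),12,.038),('dish',(312,337),36,.014),('jar',(280,240),30,.075)]:
    print(n,circ(t,uv,rad,z))
print('bin',rect(t,(291,202),38,.04)); print('tray',rect(t,(326,136),26,.018))
E
```

```text
table z -0.0005933975402331315 (3,)
ins1 (array([447.2, 139.7]), 43.6, 134, array([446.8, 140. ], dtype=float32))
ins2 (array([ 379.4, -309.8]), 45.3, 153, array([ 378.2, -310.2], dtype=float32))
cap1 (array([377.4, 278.4]), 37.6, 192, array([378. , 278.3], dtype=float32))
cap2 (array([ 4.376e+02, -2.000e-01]), 35.3, 178, array([ 4.374e+02, -1.000e-01], dtype=float32))
nut (array([ 424.2, -153.4]), 28.9, 110, array([ 424.6, -152.7], dtype=float32))
nut2 (array([ 507.5, -190.9]), 30.1, 128, array([ 507.5, -190.9], dtype=float32))
dish (array([535. , 374.3]), 100.7, 273, array([534.8, 374.1], dtype=float32))
jar (array([607.5, 188.6]), 49.0, 336, array([606.6, 188.8], dtype=float32))
bin ((604.2413330078125, 4.4166107177734375), (154.8182373046875, 80.8436050415039), 75.25627899169922)
tray ((540.3700561523438, -372.3917236328125), (98.72777557373047, 183.7637176513672), 6.223592281341553)
timer ((592.3245849609375, -186.87437438964844), (55.49315643310547, 55.04555892944336), 84.13195037841797)
side table z -0.0008202158389912784
ins1 (array([448.1, 146.2]), 50.7, 184, array([448.2, 146.4], dtype=float32))
ins2 (array([ 379. , -301.1]), 48.8, 65, array([ 379.1, -301.7], dtype=float32))
cap1 (array([377.6, 284.7]), 40.5, 243, array([377.2, 285.5], dtype=float32))
cap2 (array([439.6,   5.6]), 41.6, 131, array([439. ,   5.4], dtype=float32))
nut (array([ 426. , -146.5]), 37.9, 69, array([ 425.2, -147.1], dtype=float32))
nut2 (array([ 509. , -183.4]), 37.5, 63, array([ 509.7, -182.4], dtype=float32))
dish (array([534.6, 380.4]), 103.4, 543, array([534.9, 380.6], dtype=float32))
jar (array([606.3, 194.6]), 53.9, 355, array([606.6, 195.4], dtype=float32))
bin ((603.0850830078125, 9.758583068847656), (163.8721160888672, 83.43482971191406), 75.03409576416016)
tray ((534.4963989257812, -326.3007507324219), (97.27044677734375, 262.64544677734375), 6.4723615646362305)
```

```bash
cat > go.py <<'E'
import sys; from h import *
def go(x,y,z,jaw=None):
    o=get_obs(); M=R.from_euler('xyz',o['orientation'],degrees=True); m=M.as_matrix()
    print('t',round(o['clock'],2),'tcp',np.round(o['tool_pos'],4),'jawdir',round(np.degrees(np.arctan2(m[1,1],m[0,1])),2),'tilt',np.round(m[:2,0],3),'F',np.round(o['force'],1),'open',round(o['opening'],4),'j6',round(o['joint_pos'][5],1))
    print('delta_tool',np.round(m.T@(np.array([x,y,z])-o['tool_pos']),4))
    if jaw is not None:
        c=[]
        for a in (jaw,jaw+180):
            a=np.radians(a); T=np.array([[0,0,-1.],[np.cos(a),np.sin(a),0]]).T; T=np.c_[T,np.cross(T[:,0],T[:,1])]
            c.append((M.inv()*R.from_matrix(T)).as_rotvec(degrees=True))
        print('turn',*[np.round(k,2) for k in c])
    print('toolaxes in world',np.round(m.T,3).tolist())
if __name__=='__main__': go(*map(float,sys.argv[1:]))
E
python3 go.py .447 .140 .189 -14.7
```

```text
t 0.2 tcp [0.2198 0.6379 0.1889] jawdir -109.01 tilt [-0.    -0.001] F [-0.2  0.  -0.7] open 0.0879 j6 -16.5
delta_tool [ 3.000e-04  3.967e-01 -3.770e-01]
turn [-9.431e+01  4.000e-02 -5.000e-02] [ 8.569e+01 -5.000e-02 -4.000e-02]
toolaxes in world [[-0.0, -0.001, -1.0], [-0.326, -0.945, 0.001], [-0.945, 0.326, -0.0]]
```

```bash
python3 -m crank '{"delta_pos":[[0,0.013,-0.012],[0,0.033,-0.031],[0,0.057,-0.055],[0,0.083,-0.079],[0,0.11,-0.104],[0,0.137,-0.13],[0,0.163,-0.155],[0,0.19,-0.18],[0,0.216,-0.206],[0,0.243,-0.231],[0,0.27,-0.256],[0,0.297,-0.282]],"turn":[[4,0,0],[9,0,0],[15,0,0],[21,0,0],[27,0,0],[33,0,0],[39,0,0],[45,0,0],[51,0,0],[57,0,0],[63,0,0],[69,0,0]],"grip":[1,1,1,1,1,1,1,1,1,1,1,1]}'; python3 go.py .447 .140 .12 -14.7
```

```text
clock: 1.2
tool_pos: [0.3899, 0.2638, 0.1897]
orientation: [-27.2, 90.0, 64.5]
force: [0.6, 0.3, -0.3]
opening: 0.0878
t 1.2 tcp [0.3899 0.2638 0.1897] jawdir -178.28 tilt [0. 0.] F [ 0.6  0.3 -0.3] open 0.0878 j6 -56.4
delta_tool [ 0.0696 -0.0533 -0.1255]
turn [-1.6358e+02 -1.0000e-02  4.0000e-02] [1.642e+01 3.000e-02 1.000e-02]
toolaxes in world [[0.0, 0.0, -1.0], [-1.0, -0.03, -0.0], [-0.03, 1.0, 0.0]]
```

```bash
python3 -m crank '{"delta_pos":[[0.01,-0.012,-0.03],[0.025,-0.024,-0.058],[0.042,-0.035,-0.083],[0.055,-0.044,-0.105],[0.063,-0.05,-0.118],[0.068,-0.053,-0.125],[0.07,-0.0533,-0.1255],[0.07,-0.0533,-0.1255]],"turn":[[4,0,0],[8,0,0],[12,0,0],[15,0,0],[16.4,0,0],[16.4,0,0],[16.4,0,0],[16.4,0,0]],"grip":[1,1,1,1,1,1,1,1]}'; python3 go.py .447 .140 .045 -14.7; python3 - <<'E'
from h import *
a=cam('side')['pixels'][150:310,250:450]; cv2.imwrite('pics/s1.png',cv2.resize(a,None,fx=3,fy=3))
E
```

```text
clock: 1.87
tool_pos: [0.4474, 0.1418, 0.1193]
orientation: [143.8, 90.0, -140.6]
force: [0.5, -0.6, 0.0]
opening: 0.0874
t 1.87 tcp [0.4474 0.1418 0.1193] jawdir 165.59 tilt [-0. -0.] F [ 0.5 -0.6  0. ] open 0.0874 j6 -56.1
delta_tool [ 0.0743 -0.0001 -0.0018]
turn [-1.7971e+02  3.0000e-02 -4.0000e-02] [ 0.29 -0.02 -0.02]
toolaxes in world [[-0.0, -0.0, -1.0], [-0.969, 0.249, 0.0], [0.249, 0.969, -0.0]]
```

View pics/s1.png

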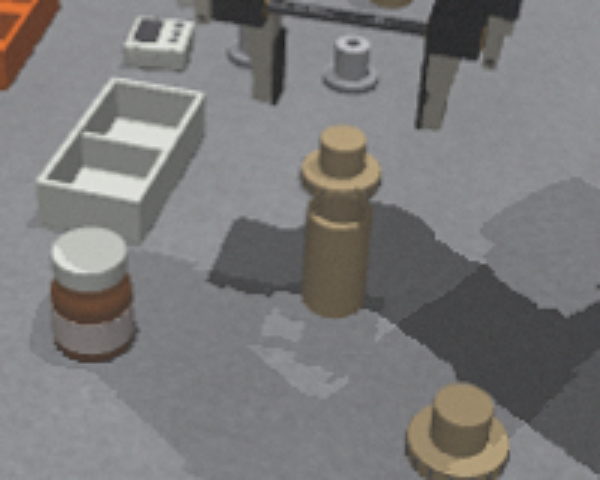

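The open fingers straddle the insert, which stands at crop (340,230) between finger tips at (265,100) and (430,125). I'll descend and grip.

```bash
python3 -m crank '{"delta_pos":[[0.01,0,-0.001],[0.026,0,-0.0015],[0.044,0,-0.0015],[0.06,0,-0.0015],[0.07,0,-0.0015],[0.0743,0,-0.0015],[0.0743,0,-0.0015],[0.0743,0,-0.0015],[0.0743,0,-0.0015],[0.0743,0,-0.0015],[0.0743,0,-0.0015],[0.0743,0,-0.0015]],"turn":[[0,0,0],[0,0,0],[0,0,0],[0,0,0],[0,0,0],[0,0,0],[0,0,0],[0,0,0],[0,0,0],[0,0,0],[0,0,0],[0,0,0]],"grip":[1,1,1,1,1,1,0,0,0,0,0,0]}'; python3 go.py .447 .140 .165 -14.7
```

```text
clock: 2.92
tool_pos: [0.4473, 0.1406, 0.0456]
orientation: [-37.2, 89.9, 38.4]
force: [-0.4, 0.5, -0.4]
opening: 0.0534
t 2.92 tcp [0.4473 0.1406 0.0456] jawdir 165.59 tilt [0.001 0.001] F [-0.4  0.5 -0.4] open 0.0534 j6 -56.0
delta_tool [-0.1194  0.     -0.0006]
turn [-1.7971e+02 -5.0000e-02  7.0000e-02] [0.29 0.04 0.03]
toolaxes in world [[0.001, 0.001, -1.0], [-0.969, 0.249, -0.001], [0.249, 0.969, 0.001]]
```

```bash
python3 -m crank '{"delta_pos":[[0,0,0],[0,0,0],[0,0,0],[0,0,0],[-0.005,0,0],[-0.016,0,0],[-0.034,0,0],[-0.056,0,0],[-0.08,0,0],[-0.1,0,0],[-0.112,0,0],[-0.119,0,0]],"turn":[[0,0,0],[0,0,0],[0,0,0],[0,0,0],[0,0,0],[0,0,0],[0,0,0],[0,0,0],[0,0,0],[0,0,0],[0,0,0],[0,0,0]],"grip":[0,0,0,0,0,0,0,0,0,0,0,0]}'; python3 go.py .6138 .0407 .165 -14.7
```

```text
clock: 3.92
tool_pos: [0.4477, 0.1409, 0.1664]
orientation: [-40.9, 89.8, 34.7]
force: [1.2, -0.4, 0.2]
opening: 0.0003
t 3.92 tcp [0.4477 0.1409 0.1664] jawdir 165.6 tilt [0.002 0.002] F [ 1.2 -0.4  0.2] open 0.0003 j6 -56.0
delta_tool [ 0.0016 -0.1858 -0.0558]
turn [-179.7    -0.18    0.21] [0.3  0.13 0.11]
toolaxes in world [[0.002, 0.002, -1.0], [-0.969, 0.249, -0.002], [0.249, 0.969, 0.002]]
```

The fingers shut on nothing, so I'll look before moving again.

```bash
python3 - <<'E'
from h import *
s=cam('top');t=cam('side')
a=s['pixels'][130:330,160:420]; b=t['pixels'][130:330,250:450]
cv2.imwrite('pics/s2.png',cv2.resize(np.hstack([a,b]),None,fx=1.7,fy=1.7))
print(circ(s,(262,249),25,.078)); print(circ(t,(362,222),25,.078))
E
```

```text
(array([444.7, 124.2]), 27.7, 31, array([444.7, 122.9], dtype=float32))
(array([448.1, 146. ]), 50.1, 183, array([448.2, 146.3], dtype=float32))
```

View pics/s2.png

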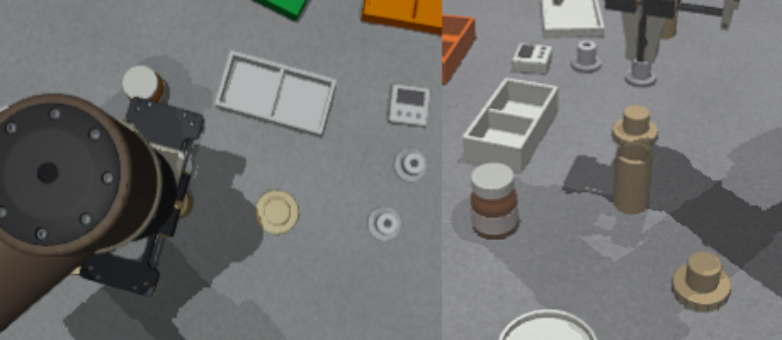

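```bash
python3 - <<'E'
from h import *
t=cam('side'); 
for u,v in [(366,168),(366,164),(366,160),(362,205)]: print(u,v,plane(t,.166)[v,u], t['xyz'][v,u])
s=cam('top'); z=s['xyz'][...,2]; 
P=s['xyz'][(z>.15)&(z<.25)]; print(len(P),P.min(0),P.max(0))
m=(t['xyz'][...,2]>.15)&(t['xyz'][...,2]<.2); P=t['xyz'][m]; print(len(P),P.min(0),P.max(0),np.median(P,0))
b=t['pixels'][90:240,270:470]
cv2.imwrite('pics/s3.png',cv2.resize(b,None,fx=4,fy=4))
E
```

```text
366 168 [0.44492047 0.09307795 0.166     ] [ 0.42670478 -0.13858262  0.03247333]
366 164 [0.44425216 0.07717764 0.166     ] [0.44976996 0.14803153 0.20599667]
366 160 [0.44356063 0.06077737 0.166     ] [0.45036355 0.14897633 0.21475024]
362 205 [0.45705757 0.2205345  0.166     ] [0.44172859 0.01685021 0.02473948]Traceback (most recent call last):
  File "<stdin>", line 5, in <module>
    return umr_minimum(a, axis, None, out, keepdims, initial, where)
ValueError: zero-size array to reduction operation minimum which has no identity
```

The finger end seen in the side view is about 37 mm higher than the reported TCP, so the fingers closed just above the insert. I'll measure that offset properly.

```bash
cat > tip.py <<'E'
from h import *
t=cam('side'); o=get_obs(); p=o['tool_pos']
X=t['xyz']; m=(abs(X[...,0]-p[0])<.09)&(abs(X[...,1]-p[1])<.03)&(X[...,2]>p[2]-.02)&(X[...,2]<p[2]+.1)
if p[2]<.1: m&=X[...,2]>.088
P=X[m]; print('tcp',p,'open',o['opening'],len(P))
for a in np.arange(0.0,.1,.01):
    q=P[(P[:,2]>p[2]+a-.005)&(P[:,2]<=p[2]+a+.005)]
    if len(q): print('dz',round(a,3),len(q),'min',np.round(q.min(0)-p,4),'max',np.round(q.max(0)-p,4))
print('lowest',np.sort(P[:,2])[:8].round(4))
E
python3 tip.py
python3 -m crank '{"delta_pos":[[0,0,0],[0,0,0],[0,0,0],[0,0,0],[0,0,0],[0,0,0],[0,0,0],[0,0,0],[0,0,0],[0,0,0],[0,0,0],[0,0,0]],"turn":[[0,0,0],[0,0,0],[0,0,0],[0,0,0],[0,0,0],[0,0,0],[0,0,0],[0,0,0],[0,0,0],[0,0,0],[0,0,0],[0,0,0]],"grip":[1,1,1,1,1,1,1,1,1,1,1,1]}' | tail -1; python3 tip.py
python3 -c "
from h import *
t=cam('side');cv2.imwrite('pics/s3.png',cv2.resize(t['pixels'][60:210,280:480],None,fx=3,fy=3))"
```

```text
tcp [0.44638238 0.14011261 0.16318318] open 0.000294192101070041 581
dz 0.04 49 min [-0.0171 -0.0031  0.0379] max [0.018  0.0172 0.045 ]
dz 0.05 100 min [-0.0167 -0.0025  0.045 ] max [0.0184 0.0169 0.0549]
dz 0.06 96 min [-0.0171 -0.0074  0.055 ] max [0.0189 0.016  0.065 ]
dz 0.07 104 min [-0.0202 -0.0014  0.065 ] max [0.0212 0.0192 0.0746]
dz 0.08 135 min [-0.0215 -0.0065  0.075 ] max [0.0234 0.0187 0.085 ]
dz 0.09 89 min [-0.0193 -0.0012  0.0851] max [0.0239 0.0181 0.0943]
lowest [0.2011 0.2014 0.2014 0.2015 0.2018 0.202  0.2023 0.2028]
opening: 0.0744
tcp [0.44700552 0.14051226 0.16418219] open 0.07883793197556702 625
dz 0.04 65 min [-0.0524 -0.0177  0.0363] max [0.0535 0.0244 0.0449]
dz 0.05 100 min [-0.054  -0.0155  0.0452] max [0.0538 0.0272 0.055 ]
dz 0.06 100 min [-0.0512 -0.0138  0.0552] max [0.0559 0.0259 0.0648]
dz 0.07 114 min [-0.0524 -0.0172  0.0652] max [0.058  0.0268 0.0747]
dz 0.08 141 min [-0.0542 -0.0166  0.075 ] max [0.0582 0.0273 0.085 ]
dz 0.09 96 min [-0.0554 -0.0157  0.085 ] max [0.0602 0.0284 0.0948]
lowest [0.2004 0.2009 0.2013 0.2014 0.2015 0.2017 0.2018 0.202 ]
```

View pics/s3.png

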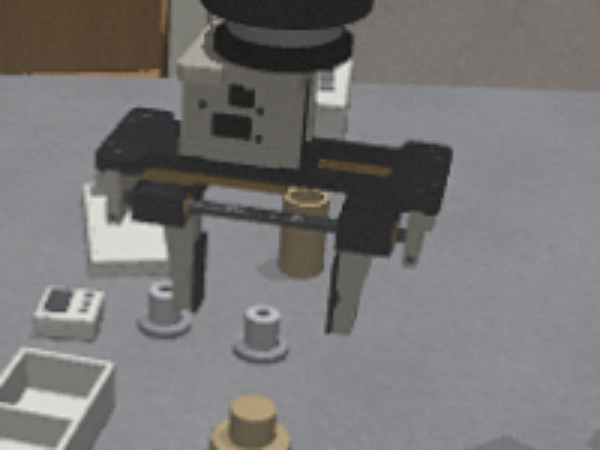

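Open or shut, the finger ends sit about 36–37 mm above the reported TCP, so for a tip height h I'll command z = h − 0.037. The lateral alignment looks fine. Descending again with that correction.

```bash
python3 -m crank '{"delta_pos":[[0.01,0,0],[0.03,0,0],[0.055,0,0],[0.08,0,0],[0.105,0,0],[0.128,0,0],[0.145,0,0],[0.155,0,0],[0.157,0,0],[0.157,0,0],[0.157,0,0],[0.157,0,0]],"turn":[[0,0,0],[0,0,0],[0,0,0],[0,0,0],[0,0,0],[0,0,0],[0,0,0],[0,0,0],[0,0,0],[0,0,0],[0,0,0],[0,0,0]],"grip":[1,1,1,1,1,1,1,1,1,0.5,0,0]}'; python3 -c "
from h import *
t=cam('side');cv2.imwrite('pics/s4.png',cv2.resize(t['pixels'][120:270,270:470],None,fx=3,fy=3))"
```

```text
clock: 6.27
tool_pos: [0.4475, 0.1409, 0.0079]
orientation: [-38.8, 89.9, 36.8]
force: [0.2, -0.1, -0.2]
opening: 0.0729
```

View pics/s4.png

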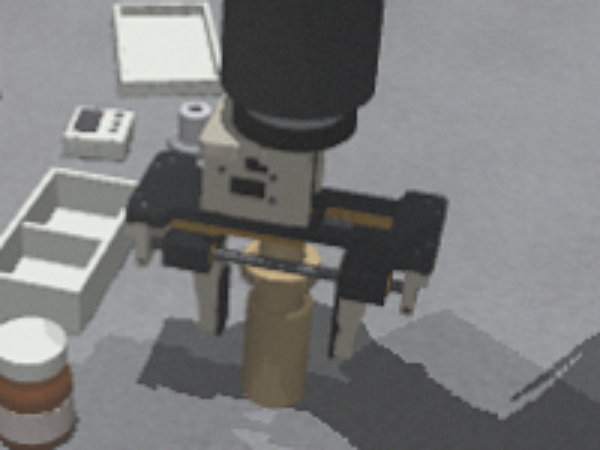

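The fingers straddle the insert, with their tips at about mid height (crop rows 330–355, insert spanning 285–400). Closing and lifting.

```bash
python3 -m crank '{"delta_pos":[[0,0,0],[0,0,0],[0,0,0],[0,0,0],[0,0,0],[0,0,0],[0,0,0],[0,0,0],[-0.004,0,0],[-0.014,0,0],[-0.03,0,0],[-0.05,0,0]],"turn":[[0,0,0],[0,0,0],[0,0,0],[0,0,0],[0,0,0],[0,0,0],[0,0,0],[0,0,0],[0,0,0],[0,0,0],[0,0,0],[0,0,0]],"grip":[0,0,0,0,0,0,0,0,0,0,0,0]}'; python3 go.py .6138 .0407 .13 -14.7; python3 - <<'E'
from h import *
t=cam('side');b=t['pixels'][120:270,270:470]
cv2.imwrite('pics/s5.png',cv2.resize(b,None,fx=3,fy=3))
E
```

```text
clock: 7.32
tool_pos: [0.4457, 0.1396, 0.0566]
orientation: [138.3, 89.8, -146.1]
force: [0.0, 0.3, -2.0]
opening: 0.0443
t 7.32 tcp [0.4457 0.1396 0.0566] jawdir 165.56 tilt [-0.003 -0.002] F [ 0.   0.3 -2. ] open 0.0443 j6 -56.0
delta_tool [-0.0737 -0.1873 -0.054 ]
turn [-179.74    0.21   -0.24] [ 0.26 -0.15 -0.14]
toolaxes in world [[-0.003, -0.002, -1.0], [-0.968, 0.249, 0.002], [0.249, 0.968, -0.003]]
```

```bash
python3 -m crank '{"delta_pos":[[-0.015,-0.006,-0.002],[-0.035,-0.02,-0.006],[-0.052,-0.042,-0.012],[-0.06,-0.068,-0.02],[-0.063,-0.095,-0.028],[-0.064,-0.122,-0.036],[-0.064,-0.147,-0.043],[-0.064,-0.167,-0.049],[-0.064,-0.18,-0.052],[-0.064,-0.187,-0.054],[-0.064,-0.187,-0.054],[-0.064,-0.187,-0.054]],"turn":[[0,0,0],[0,0,0],[0,0,0],[0,0,0],[0,0,0],[0,0,0],[0,0,0],[0,0,0],[0,0,0],[0,0,0],[0,0,0],[0,0,0]],"grip":[0,0,0,0,0,0,0,0,0,0,0,0]}'; python3 go.py .6138 .0407 .014 -14.7; python3 - <<'E'
from h import *
t=cam('side');b=t['pixels'][120:270,200:400]
cv2.imwrite('pics/s6.png',cv2.resize(b,None,fx=3,fy=3))
E
```

```text
clock: 8.37
tool_pos: [0.6139, 0.0416, 0.1205]
orientation: [109.1, 89.9, -175.3]
force: [-0.7, 0.0, -1.7]
opening: 0.0443
t 8.37 tcp [0.6139 0.0416 0.1205] jawdir 165.55 tilt [-0.001 -0.   ] F [-0.7  0.  -1.7] open 0.0443 j6 -36.5
delta_tool [ 0.1065 -0.0002 -0.0008]
turn [-1.7975e+02  1.1000e-01 -4.0000e-02] [ 0.25 -0.03 -0.07]
toolaxes in world [[-0.001, -0.0, -1.0], [-0.968, 0.249, 0.001], [0.249, 0.968, -0.0]]
```

View pics/s6.png

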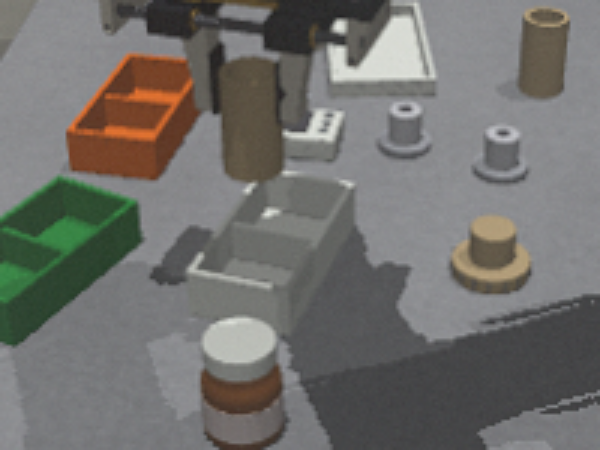

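The insert is held upright over the bin's near cell (crop 250,120 above the cell at 265,260). Lowering it slowly.

```bash
python3 -m crank '{"delta_pos":[[0.008,0,0],[0.022,0,0],[0.042,0,0],[0.062,0,0],[0.08,0,0],[0.092,0,0],[0.098,0,0],[0.102,0,0],[0.105,0,0],[0.1065,0,0],[0.1065,0,0],[0.1065,0,0]],"turn":[[0,0,0],[0,0,0],[0,0,0],[0,0,0],[0,0,0],[0,0,0],[0,0,0],[0,0,0],[0,0,0],[0,0,0],[0,0,0],[0,0,0]],"grip":[0,0,0,0,0,0,0,0,0,0,0,0]}'; python3 go.py .6138 .0407 .0135 -14.7;python3 - <<'E'
from h import *
t=cam('side');b=t['pixels'][120:270,200:400]
cv2.imwrite('pics/s7.png',cv2.resize(b,None,fx=3,fy=3))
X=t['xyz']; 
m=(abs(X[...,0]-.614)<.03)&(abs(X[...,1]-.06)<.03)&(X[...,2]>.05)&(X[...,2]<.1)
P=X[m];print(np.percentile(P[:,2],[50,90,99,100]))
E
```

```text
clock: 9.42
tool_pos: [0.6151, 0.0418, 0.0153]
orientation: [-57.6, 89.9, 18.0]
force: [-0.3, 0.7, -1.3]
opening: 0.0441
t 9.42 tcp [0.6151 0.0418 0.0153] jawdir 165.6 tilt [0.001 0.   ] F [-0.3  0.7 -1.3] open 0.0441 j6 -36.4
delta_tool [ 0.0018  0.001  -0.0014]
turn [-1.797e+02 -8.000e-02  5.000e-02] [0.3  0.03 0.05]
toolaxes in world [[0.001, 0.0, -1.0], [-0.969, 0.249, -0.001], [0.249, 0.969, 0.001]]
[0.07470334 0.08967766 0.09899185 0.09960913]
```

View pics/s7.png

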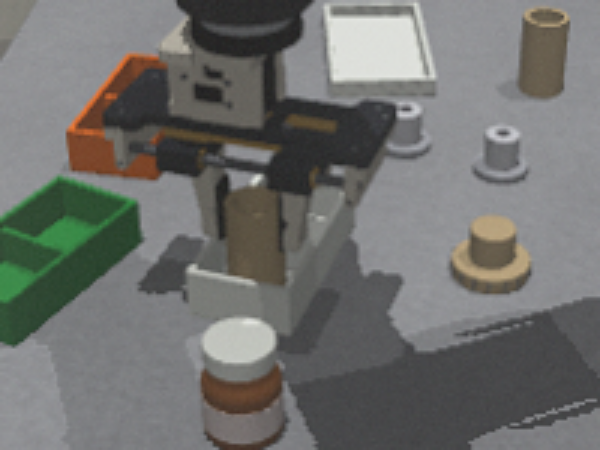

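The insert is in the near cell and its weight still reads on the wrist, so I'll ease it down until it touches.

```bash
python3 -m crank '{"delta_pos":[[0.0007,0,0],[0.0015,0,0],[0.0015,0,0]],"turn":[[0,0,0],[0,0,0],[0,0,0]],"grip":[0,0,0]}'
```

```text
clock: 9.72
tool_pos: [0.6147, 0.0416, 0.0132]
orientation: [-40.9, 90.0, 34.7]
force: [-0.5, 0.5, -2.4]
opening: 0.0438
```

```bash
python3 -m crank '{"delta_pos":[[0.0007,0,0],[0.0015,0,0],[0.0015,0,0]],"turn":[[0,0,0],[0,0,0],[0,0,0]],"grip":[0,0,0]}'
```

```text
clock: 9.97
tool_pos: [0.6149, 0.0416, 0.0124]
orientation: [-91.5, 90.0, -15.9]
force: [-0.7, -1.0, 4.4]
opening: 0.0441
```

Contact shows as +4.4 N. Releasing and retreating upward.

```bash
python3 -m crank '{"delta_pos":[[0,0,0],[0,0,0],[0,0,0],[0,0,0],[0,0,0],[-0.012,0,0],[-0.035,0,0],[-0.065,0,0],[-0.095,0,0],[-0.12,0,0],[-0.138,0,0],[-0.145,0,0]],"turn":[[0,0,0],[0,0,0],[0,0,0],[0,0,0],[0,0,0],[0,0,0],[0,0,0],[0,0,0],[0,0,0],[0,0,0],[0,0,0],[0,0,0]],"grip":[0.6,0.7,0.8,0.8,0.8,0.9,1,1,1,1,1,1]}';  python3 go.py .379 -.310 .15 -14.7
```

```text
clock: 10.97
tool_pos: [0.6164, 0.0419, 0.1613]
orientation: [-63.0, 89.7, 12.6]
force: [0.2, -0.6, 0.7]
opening: 0.0876
t 10.97 tcp [0.6164 0.0419 0.1613] jawdir 165.62 tilt [0.006 0.001] F [ 0.2 -0.6  0.7] open 0.0876 j6 -36.4
delta_tool [ 0.0095  0.1426 -0.3999]
turn [-179.68   -0.46    0.23] [0.32 0.15 0.29]
toolaxes in world [[0.006, 0.001, -1.0], [-0.969, 0.248, -0.005], [0.248, 0.969, 0.003]]
```

```bash
python3 -m crank '{"delta_pos":[[0,0.006,-0.016],[0,0.015,-0.042],[0,0.028,-0.078],[0,0.041,-0.115],[0,0.054,-0.152],[0,0.068,-0.19],[0,0.082,-0.228],[0,0.095,-0.266],[0,0.109,-0.304],[0,0.122,-0.34],[0,0.134,-0.374],[0,0.1426,-0.4]],"turn":[[0,0,0],[0,0,0],[0,0,0],[0,0,0],[0,0,0],[0,0,0],[0,0,0],[0,0,0],[0,0,0],[0,0,0],[0,0,0],[0,0,0]],"grip":[1,1,1,1,1,1,1,1,1,1,1,1]}';  python3 go.py .379 -.310 .008 -14.7; python3 - <<'E'
from h import *
s=cam('top');print('ins in bin',circ(s,(305,178),18,.083),rect(s,(322,185),42,.04)[0])
print('ins2 vis',circ(s,(459,283),20,.078))
E
```

```text
clock: 11.97
tool_pos: [0.3741, -0.3117, 0.1562]
orientation: [77.9, 89.9, 153.4]
force: [0.8, -0.1, -1.0]
opening: 0.0876
t 11.97 tcp [ 0.3741 -0.3117  0.1562] jawdir 165.53 tilt [-0.001  0.001] F [ 0.8 -0.1 -1. ] open 0.0876 j6 2.2
delta_tool [ 0.1482 -0.0045  0.0029]
turn [-1.7977e+02  1.0000e-01  2.0000e-02] [ 0.23  0.01 -0.06]
toolaxes in world [[-0.001, 0.001, -1.0], [-0.968, 0.25, 0.001], [0.25, 0.968, 0.0]]
ins in bin (array([614.3,  41. ]), 43.3, 141, array([614.7,  41.1], dtype=float32)) (604.194091796875, 4.39984130859375)Traceback (most recent call last):
  File "<stdin>", line 3, in <module>
  File "h.py", line 21, in circ
    c,r=cv2.minEnclosingCircle(P*1000); return np.round(c,1),round(2*r,1),len(P),np.round(1000*(P.min(0)+P.max(0))/2,1)
                                                                                                ~~~~~^^^
    return umr_minimum(a, axis, None, out, keepdims, initial, where)
ValueError: zero-size array to reduction operation minimum which has no identity
```

The top view puts insert 1 at (614, 41) mm with its top at 83 mm, which is centred in its cell. On to insert 2.

```bash
python3 -m crank '{"delta_pos":[[0.005,-0.003,0.002],[0.02,-0.0045,0.003],[0.045,-0.0045,0.003],[0.075,-0.0045,0.003],[0.105,-0.0045,0.003],[0.13,-0.0045,0.003],[0.144,-0.0045,0.003],[0.148,-0.0045,0.003],[0.148,-0.0045,0.003],[0.148,-0.0045,0.003],[0.148,-0.0045,0.003],[0.148,-0.0045,0.003]],"turn":[[0,0,0],[0,0,0],[0,0,0],[0,0,0],[0,0,0],[0,0,0],[0,0,0],[0,0,0],[0,0,0],[0,0,0],[0,0,0],[0,0,0]],"grip":[1,1,1,1,1,1,1,1,0.8,0.5,0.2,0]}';  python3 go.py .379 -.310 .008 -14.7
```

```text
clock: 13.02
tool_pos: [0.3831, -0.3087, 0.0098]
orientation: [-94.0, 89.9, -18.3]
force: [-0.0, 1.3, 0.5]
opening: 0.0663
t 13.02 tcp [ 0.3831 -0.3087  0.0098] jawdir 165.6 tilt [ 0.002 -0.001] F [-0.   1.3  0.5] open 0.0663 j6 1.5
delta_tool [ 0.0018  0.0036 -0.0022]
turn [-1.797e+02 -2.000e-01 -1.000e-02] [ 0.3  -0.01  0.13]
toolaxes in world [[0.002, -0.001, -1.0], [-0.969, 0.249, -0.002], [0.249, 0.969, -0.0]]
```

```bash
python3 -m crank '{"delta_pos":[[0,0,0],[0,0,0],[0,0,0],[0,0,0],[0,0,0],[-0.004,0,0],[-0.014,0,0],[-0.03,0,0],[-0.052,0,0],[-0.078,0,0],[-0.1,0,0],[-0.112,0,0]],"turn":[[0,0,0],[0,0,0],[0,0,0],[0,0,0],[0,0,0],[0,0,0],[0,0,0],[0,0,0],[0,0,0],[0,0,0],[0,0,0],[0,0,0]],"grip":[0,0,0,0,0,0,0,0,0,0,0,0]}';  python3 go.py .5947 -.0319 .125 -14.7
```

```text
clock: 14.02
tool_pos: [0.3833, -0.309, 0.1235]
orientation: [-99.9, 89.8, -24.3]
force: [0.6, -0.2, -1.2]
opening: 0.0434
t 14.02 tcp [ 0.3833 -0.309   0.1235] jawdir 165.61 tilt [ 0.003 -0.001] F [ 0.6 -0.2 -1.2] open 0.0434 j6 1.5
delta_tool [-0.0012 -0.1359  0.321 ]
turn [-1.7969e+02 -3.1000e-01 -5.0000e-02] [ 0.31 -0.03  0.19]
toolaxes in world [[0.003, -0.001, -1.0], [-0.969, 0.249, -0.003], [0.249, 0.969, -0.001]]
```

```bash
python3 -m crank '{"delta_pos":[[0,-0.004,0.01],[0,-0.012,0.028],[0,-0.024,0.056],[0,-0.037,0.088],[0,-0.051,0.12],[0,-0.065,0.153],[0,-0.079,0.187],[0,-0.093,0.22],[0,-0.107,0.253],[0,-0.12,0.284],[0,-0.13,0.307],[0,-0.1359,0.321]],"turn":[[0,0,0],[0,0,0],[0,0,0],[0,0,0],[0,0,0],[0,0,0],[0,0,0],[0,0,0],[0,0,0],[0,0,0],[0,0,0],[0,0,0]],"grip":[0,0,0,0,0,0,0,0,0,0,0,0]}';  python3 go.py .5947 -.0319 .018 -14.7
```

```text
clock: 15.02
tool_pos: [0.5948, -0.0285, 0.1193]
orientation: [104.4, 89.9, -179.9]
force: [0.4, -0.5, -1.1]
opening: 0.0437
t 15.02 tcp [ 0.5948 -0.0285  0.1193] jawdir 165.69 tilt [-0.001 -0.   ] F [ 0.4 -0.5 -1.1] open 0.0437 j6 -30.3
delta_tool [ 0.1013 -0.0009 -0.0033]
turn [-1.7961e+02  9.0000e-02 -2.0000e-02] [ 0.39 -0.02 -0.06]
toolaxes in world [[-0.001, -0.0, -1.0], [-0.969, 0.247, 0.001], [0.247, 0.969, -0.0]]
```

```bash
python3 -m crank '{"delta_pos":[[0.008,0,-0.002],[0.022,0,-0.003],[0.042,0,-0.003],[0.062,0,-0.003],[0.08,0,-0.003],[0.092,0,-0.003],[0.099,0,-0.003],[0.103,0,-0.003],[0.105,0,-0.003],[0.106,0,-0.003],[0.107,0,-0.003],[0.107,0,-0.003]],"turn":[[0,0,0],[0,0,0],[0,0,0],[0,0,0],[0,0,0],[0,0,0],[0,0,0],[0,0,0],[0,0,0],[0,0,0],[0,0,0],[0,0,0]],"grip":[0,0,0,0,0,0,0,0,0,0,0,0]}'
```

```text
clock: 16.02
tool_pos: [0.5933, -0.0343, 0.0142]
orientation: [-60.9, 89.9, 14.7]
force: [-0.1, 0.8, -1.5]
opening: 0.0438
```

```bash
python3 -m crank '{"delta_pos":[[0.0007,0,0],[0.001,0,0],[0.001,0,0]],"turn":[[0,0,0],[0,0,0],[0,0,0]],"grip":[0,0,0]}'
```

```text
clock: 16.27
tool_pos: [0.5934, -0.0343, 0.0139]
orientation: [-72.9, 89.9, 2.7]
force: [-1.8, 0.4, 5.1]
opening: 0.0432
```

Contact. Releasing and retreating.

```bash
python3 -m crank '{"delta_pos":[[0,0,0],[0,0,0],[0,0,0],[0,0,0],[0,0,0],[-0.012,0,0],[-0.035,0,0],[-0.065,0,0],[-0.09,0,0],[-0.108,0,0],[-0.117,0,0],[-0.12,0,0]],"turn":[[0,0,0],[0,0,0],[0,0,0],[0,0,0],[0,0,0],[0,0,0],[0,0,0],[0,0,0],[0,0,0],[0,0,0],[0,0,0],[0,0,0]],"grip":[0.6,0.7,0.8,0.8,0.8,0.9,1,1,1,1,1,1]}';  python3 go.py .4375 0 .13 -14.7
```

```text
clock: 17.27
tool_pos: [0.5938, -0.0342, 0.1343]
orientation: [-63.2, 89.8, 12.4]
force: [0.2, -0.4, 0.0]
opening: 0.0879
t 17.27 tcp [ 0.5938 -0.0342  0.1343] jawdir 165.59 tilt [0.003 0.001] F [ 0.2 -0.4  0. ] open 0.0879 j6 -29.9
delta_tool [ 0.0039  0.1599 -0.0058]
turn [-1.7971e+02 -2.2000e-01  1.1000e-01] [0.29 0.07 0.14]
toolaxes in world [[0.003, 0.001, -1.0], [-0.969, 0.249, -0.003], [0.249, 0.969, 0.001]]
```

```bash
python3 -m crank '{"delta_pos":[[0,0.01,0],[0,0.03,-0.001],[0,0.058,-0.002],[0,0.09,-0.003],[0,0.12,-0.004],[0,0.142,-0.005],[0,0.155,-0.006],[0,0.16,-0.006],[0.02,0.16,-0.006],[0.045,0.16,-0.006],[0.065,0.16,-0.006],[0.075,0.16,-0.006]],"turn":[[0,0,0],[0,0,0],[0,0,0],[0,0,0],[0,0,0],[0,0,0],[0,0,0],[0,0,0],[0,0,0],[0,0,0],[0,0,0],[0,0,0]],"grip":[1,1,1,1,1,1,1,1,1,1,1,1]}';  python3 go.py .4375 0 -.018 -14.7; python3 - <<'E'
from h import *
s=cam('top');print(circ(s,(305,178),16,.083),circ(s,(340,190),20,.083))
E
```

```text
clock: 18.27
tool_pos: [0.4352, -0.0008, 0.0549]
orientation: [123.1, 89.8, -161.4]
force: [-0.4, -0.1, 0.5]
opening: 0.0875
t 18.27 tcp [ 0.4352 -0.0008  0.0549] jawdir 165.57 tilt [-0.003 -0.001] F [-0.4 -0.1  0.5] open 0.0875 j6 -40.4
delta_tool [ 0.0729 -0.0022  0.0015]
turn [-1.7973e+02  2.6000e-01 -1.7000e-01] [ 0.27 -0.11 -0.17]
toolaxes in world [[-0.003, -0.001, -1.0], [-0.968, 0.249, 0.003], [0.249, 0.968, -0.002]]
(array([613.8,  40.9]), 44.0, 140, array([614.7,  41.1], dtype=float32)) (array([589.8, -36.5]), 43.4, 137, array([590.6, -37.1], dtype=float32))
```

Both inserts stand in their cells, at (614, 41) and (590, −37). Next I descend on cap 2.

```bash
python3 -m crank '{"delta_pos":[[0.015,-0.002,0.001],[0.038,-0.002,0.001],[0.056,-0.002,0.001],[0.067,-0.002,0.001],[0.073,-0.002,0.001],[0.075,-0.002,0.001],[0.075,-0.002,0.001],[0.075,-0.002,0.001],[0.075,-0.002,0.001],[0.075,-0.002,0.001],[0.075,-0.002,0.001],[0.075,-0.002,0.001]],"turn":[[0,0,0],[0,0,0],[0,0,0],[0,0,0],[0,0,0],[0,0,0],[0,0,0],[0,0,0],[0,0,0],[0,0,0],[0,0,0],[0,0,0]],"grip":[1,1,1,1,1,1,0.9,0.7,0.5,0.3,0.1,0]}'; python3 - <<'E'
from h import *
t=cam('side');cv2.imwrite('pics/s8.png',cv2.resize(t['pixels'][110:240,270:470],None,fx=3,fy=3))
E
```

```text
clock: 19.32
tool_pos: [0.4389, 0.0003, -0.0169]
orientation: [-50.5, 89.9, 25.1]
force: [0.2, 0.2, -0.5]
opening: 0.0528
```

View pics/s8.png

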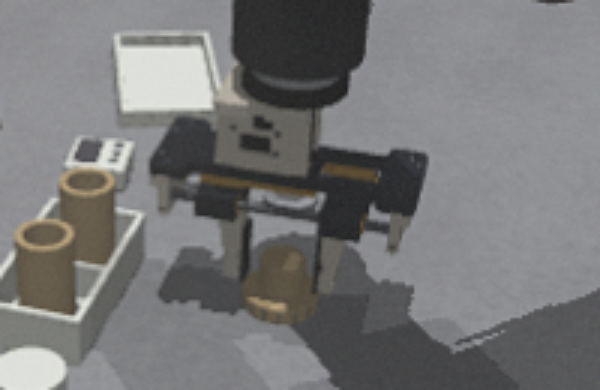

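The fingers are around the knob (crop 285,265) with no contact force, and both inserts stand in the bin at left. Closing and lifting.

```bash
python3 -m crank '{"delta_pos":[[0,0,0],[0,0,0],[0,0,0],[0,0,0],[0,0,0],[-0.004,0,0],[-0.014,0,0],[-0.03,0,0],[-0.052,0,0],[-0.078,0,0],[-0.1,0,0],[-0.11,0,0]],"turn":[[0,0,0],[0,0,0],[0,0,0],[0,0,0],[0,0,0],[0,0,0],[0,0,0],[0,0,0],[0,0,0],[0,0,0],[0,0,0],[0,0,0]],"grip":[0,0,0,0,0,0,0,0,0,0,0,0]}';  python3 go.py .5358 -.3306 .092 0
```

```text
clock: 20.37
tool_pos: [0.4399, 0.0005, 0.0956]
orientation: [-58.4, 89.8, 17.3]
force: [1.0, 0.8, -1.9]
opening: 0.0353
t 20.37 tcp [0.4399 0.0005 0.0956] jawdir 165.61 tilt [0.003 0.001] F [ 1.   0.8 -1.9] open 0.0353 j6 -40.4
delta_tool [ 0.0035 -0.1752 -0.2969]
turn [ 1.6561e+02  2.8000e-01 -1.3000e-01] [-14.39   0.09   0.19]
toolaxes in world [[0.003, 0.001, -1.0], [-0.969, 0.248, -0.003], [0.248, 0.969, 0.002]]
```

```bash
python3 -m crank '{"delta_pos":[[0,-0.005,-0.009],[0,-0.015,-0.026],[0,-0.03,-0.052],[0,-0.048,-0.081],[0,-0.066,-0.112],[0,-0.084,-0.142],[0,-0.102,-0.173],[0,-0.12,-0.203],[0,-0.138,-0.234],[0,-0.155,-0.263],[0,-0.168,-0.285],[0,-0.1755,-0.297]],"turn":[[-1,0,0],[-2,0,0],[-4,0,0],[-6,0,0],[-8,0,0],[-10,0,0],[-12,0,0],[-14,0,0],[-16,0,0],[-18,0,0],[-19,0,0],[-20,0,0]],"grip":[0,0,0,0,0,0,0,0,0,0,0,0]}';  python3 go.py .5358 -.3306 -.013 6.2
```

```text
clock: 21.37
tool_pos: [0.5347, -0.334, 0.092]
orientation: [89.8, 89.9, -174.7]
force: [0.6, -0.0, -1.1]
opening: 0.0354
t 21.37 tcp [ 0.5347 -0.334   0.092 ] jawdir -174.46 tilt [-0.001 -0.   ] F [ 0.6 -0.  -1.1] open 0.0354 j6 19.8
delta_tool [ 0.105  -0.0016  0.0033]
turn [ 1.7934e+02 -9.0000e-02 -0.0000e+00] [-0.66  0.   -0.06]
toolaxes in world [[-0.001, -0.0, -1.0], [-0.995, -0.096, 0.001], [-0.096, 0.995, 0.0]]
```

```bash
python3 -m crank '{"delta_pos":[[0.008,0,0.001],[0.022,-0.001,0.003],[0.042,-0.001,0.003],[0.062,-0.001,0.003],[0.08,-0.001,0.003],[0.092,-0.001,0.003],[0.098,-0.001,0.003],[0.101,-0.001,0.003],[0.102,-0.001,0.003],[0.103,-0.001,0.003],[0.104,-0.001,0.003],[0.104,-0.001,0.003]],"turn":[[0,0,0],[0,0,0],[0,0,0],[0,0,0],[0,0,0],[0,0,0],[0,0,0],[0,0,0],[0,0,0],[0,0,0],[0,0,0],[0,0,0]],"grip":[0,0,0,0,0,0,0,0,0,0,0,0]}'
```

```text
clock: 22.37
tool_pos: [0.5359, -0.3282, -0.0107]
orientation: [-109.9, 89.9, -14.3]
force: [0.1, -0.2, -1.6]
opening: 0.0351
```

```bash
python3 -m crank '{"delta_pos":[[0.0005,0,0],[0.001,0,0],[0.001,0,0]],"turn":[[0,0,0],[0,0,0],[0,0,0]],"grip":[0,0,0]}'
```

```text
clock: 22.62
tool_pos: [0.5354, -0.3282, -0.0122]
orientation: [-109.6, 90.0, -14.0]
force: [0.2, 0.4, -1.8]
opening: 0.0352
```

```bash
python3 -m crank '{"delta_pos":[[0.0005,0,0],[0.001,0,0],[0.001,0,0]],"turn":[[0,0,0],[0,0,0],[0,0,0]],"grip":[0,0,0]}'
```

```text
clock: 22.87
tool_pos: [0.5355, -0.3282, -0.0122]
orientation: [-140.6, 90.0, -45.0]
force: [-2.8, 3.2, 8.9]
opening: 0.0356
```

Contact. Releasing and going up.

```bash
python3 -m crank '{"delta_pos":[[0,0,0],[0,0,0],[0,0,0],[0,0,0],[0,0,0],[-0.012,0,0],[-0.035,0,0],[-0.065,0,0],[-0.09,0,0],[-0.112,0,0],[-0.127,0,0],[-0.134,0,0]],"turn":[[0,0,0],[0,0,0],[0,0,0],[0,0,0],[0,0,0],[0,0,0],[0,0,0],[0,0,0],[0,0,0],[0,0,0],[0,0,0],[0,0,0]],"grip":[0.5,0.6,0.7,0.8,0.8,0.9,1,1,1,1,1,1]}';  python3 go.py .3777 .2784 .12 -14.7
```

```text
clock: 23.87
tool_pos: [0.5367, -0.3287, 0.1245]
orientation: [-117.8, 89.7, -22.2]
force: [0.3, -0.5, 0.5]
opening: 0.0877
t 23.87 tcp [ 0.5367 -0.3287  0.1245] jawdir -174.39 tilt [ 0.004 -0.002] F [ 0.3 -0.5  0.5] open 0.0877 j6 19.3
delta_tool [0.0027 0.0989 0.6198]
turn [-1.5969e+02 -3.6000e-01 -1.1000e-01] [20.31 -0.08  0.25]
toolaxes in world [[0.004, -0.002, -1.0], [-0.995, -0.098, -0.004], [-0.098, 0.995, -0.002]]
```

```bash
python3 -m crank '{"delta_pos":[[0,0.002,0.013],[0,0.006,0.038],[0,0.012,0.075],[0,0.018,0.114],[0,0.024,0.153],[0,0.031,0.192],[0,0.037,0.231],[0,0.043,0.27],[0,0.049,0.309],[0,0.056,0.348],[0,0.062,0.387],[0,0.068,0.426]],"turn":[[1,0,0],[2,0,0],[4,0,0],[6,0,0],[8,0,0],[10,0,0],[12,0,0],[14,0,0],[16,0,0],[18,0,0],[19,0,0],[20,0,0]],"grip":[1,1,1,1,1,1,1,1,1,1,1,1]}';  python3 go.py .3777 .2784 .12 -14.7; python3 - <<'E'
from h import *
s=cam('top');print('cap',circ(s,(457,218),16,.047),circ(s,(457,218),35,.019,.004)); print('cap1',circ(s,(205,278),20,.042))
E
```

```text
clock: 24.87
tool_pos: [0.4251, 0.0907, 0.1209]
orientation: [-20.2, 90.0, 55.3]
force: [1.5, 0.5, -0.6]
opening: 0.0874
t 24.87 tcp [0.4251 0.0907 0.1209] jawdir 165.53 tilt [0. 0.] F [ 1.5  0.5 -0.6] open 0.0874 j6 -52.7
delta_tool [0.0009 0.0928 0.1699]
turn [-1.7977e+02 -1.0000e-02  2.0000e-02] [0.23 0.02 0.01]
toolaxes in world [[0.0, 0.0, -1.0], [-0.968, 0.25, -0.0], [0.25, 0.968, 0.0]]
cap (array([ 534.9, -327.1]), 36.8, 181, array([ 535. , -326.8], dtype=float32)) (array([ 537.9, -340.5]), 150.6, 506, array([ 537.4, -340.8], dtype=float32))Traceback (most recent call last):
  File "<stdin>", line 2, in <module>
  File "h.py", line 21, in circ
    c,r=cv2.minEnclosingCircle(P*1000); return np.round(c,1),round(2*r,1),len(P),np.round(1000*(P.min(0)+P.max(0))/2,1)
                                                                                                ~~~~~^^^
    return umr_minimum(a, axis, None, out, keepdims, initial, where)
ValueError: zero-size array to reduction operation minimum which has no identity
```

```bash
python3 -m crank '{"delta_pos":[[0,0.018,0.034],[0,0.036,0.067],[0,0.053,0.098],[0,0.068,0.125],[0,0.081,0.147],[0.01,0.09,0.163],[0.03,0.094,0.1705],[0.052,0.094,0.1705],[0.068,0.094,0.1705],[0.074,0.094,0.1705],[0.074,0.094,0.1705]],"turn":[[0,0,0],[0,0,0],[0,0,0],[0,0,0],[0,0,0],[0,0,0],[0,0,0],[0,0,0],[0,0,0],[0,0,0],[0,0,0]],"grip":[1,1,1,1,1,1,1,1,1,1,1]}';  python3 go.py .3777 .2784 -.018 -14.7
```

```text
clock: 25.83
tool_pos: [0.3769, 0.2766, 0.0453]
orientation: [162.3, 89.8, -122.1]
force: [0.0, 0.4, 0.4]
opening: 0.0875
t 25.83 tcp [0.3769 0.2766 0.0453] jawdir 165.59 tilt [-0.002 -0.003] F [0.  0.4 0.4] open 0.0875 j6 -74.9
delta_tool [ 0.0633 -0.0004  0.0021]
turn [-1.7971e+02  9.0000e-02 -3.0000e-01] [ 0.29 -0.19 -0.06]
toolaxes in world [[-0.002, -0.003, -1.0], [-0.969, 0.249, 0.001], [0.249, 0.969, -0.003]]
```

```bash
python3 -m crank '{"delta_pos":[[0.012,0,0.002],[0.032,0,0.002],[0.048,0,0.002],[0.058,0,0.002],[0.063,0,0.002],[0.064,0,0.002],[0.064,0,0.002],[0.064,0,0.002],[0.064,0,0.002],[0.064,0,0.002],[0.064,0,0.002],[0.064,0,0.002]],"turn":[[0,0,0],[0,0,0],[0,0,0],[0,0,0],[0,0,0],[0,0,0],[0,0,0],[0,0,0],[0,0,0],[0,0,0],[0,0,0],[0,0,0]],"grip":[1,1,1,1,1,1,0.8,0.6,0.4,0.2,0.1,0]}'
```

```text
clock: 26.83
tool_pos: [0.3782, 0.2798, -0.017]
orientation: [-18.5, 90.0, 57.1]
force: [-0.5, 0.1, -0.5]
opening: 0.0531
```

```bash
python3 -m crank '{"delta_pos":[[0,0,0],[0,0,0],[0,0,0],[0,0,0],[0,0,0],[-0.004,0,0],[-0.014,0,0],[-0.03,0,0],[-0.052,0,0],[-0.078,0,0],[-0.1,0,0],[-0.11,0,0]],"turn":[[0,0,0],[0,0,0],[0,0,0],[0,0,0],[0,0,0],[0,0,0],[0,0,0],[0,0,0],[0,0,0],[0,0,0],[0,0,0],[0,0,0]],"grip":[0,0,0,0,0,0,0,0,0,0,0,0]}';  python3 go.py .5449 -.4141 .092 6.2
```

```text
clock: 27.83
tool_pos: [0.379, 0.2807, 0.0957]
orientation: [-24.7, 89.8, 50.9]
force: [0.0, 0.6, -0.3]
opening: 0.0352
t 27.83 tcp [0.379  0.2807 0.0957] jawdir 165.61 tilt [0.002 0.003] F [ 0.   0.6 -0.3] open 0.0352 j6 -75.0
delta_tool [ 0.0021 -0.3333 -0.6318]
turn [159.41   0.17  -0.25] [-20.58   0.18   0.12]
toolaxes in world [[0.002, 0.003, -1.0], [-0.969, 0.248, -0.002], [0.248, 0.969, 0.003]]
```

```bash
python3 -m crank '{"delta_pos":[[0,-0.005,-0.009],[0,-0.014,-0.027],[0,-0.028,-0.054],[0,-0.045,-0.085],[0,-0.062,-0.117],[0,-0.079,-0.15],[0,-0.096,-0.182],[0,-0.113,-0.215],[0,-0.13,-0.247],[0,-0.147,-0.279],[0,-0.164,-0.311],[0,-0.181,-0.343]],"turn":[[0,0,0],[-1,0,0],[-2,0,0],[-3,0,0],[-4,0,0],[-5,0,0],[-6,0,0],[-7,0,0],[-8,0,0],[-9,0,0],[-10,0,0],[-11,0,0]],"grip":[0,0,0,0,0,0,0,0,0,0,0,0]}';  python3 go.py .5449 -.4141 .092 6.2
```

```text
clock: 28.83
tool_pos: [0.4671, -0.0999, 0.092]
orientation: [92.7, 89.9, 179.3]
force: [1.4, 0.9, -0.9]
opening: 0.0353
t 28.83 tcp [ 0.4671 -0.0999  0.092 ] jawdir 176.63 tilt [-0.001  0.   ] F [ 1.4  0.9 -0.9] open 0.0353 j6 -14.9
delta_tool [-1.000e-04 -9.610e-02 -3.091e-01]
turn [ 1.7043e+02 -1.0000e-01 -0.0000e+00] [-9.57  0.   -0.07]
toolaxes in world [[-0.001, 0.0, -1.0], [-0.998, 0.059, 0.001], [0.059, 0.998, -0.0]]
```

```bash
python3 -m crank '{"delta_pos":[[0,-0.011,-0.035],[0,-0.022,-0.07],[0,-0.033,-0.106],[0,-0.044,-0.142],[0,-0.055,-0.178],[0,-0.066,-0.213],[0,-0.076,-0.245],[0,-0.085,-0.272],[0,-0.091,-0.293],[0,-0.095,-0.304],[0,-0.096,-0.308],[0,-0.096,-0.308]],"turn":[[-1,0,0],[-2,0,0],[-3,0,0],[-4,0,0],[-5,0,0],[-6,0,0],[-7,0,0],[-8,0,0],[-9,0,0],[-9.6,0,0],[-9.6,0,0],[-9.6,0,0]],"grip":[0,0,0,0,0,0,0,0,0,0,0,0]}';  python3 go.py .5449 -.4141 -.014 6.2
```

```text
clock: 29.83
tool_pos: [0.5442, -0.4115, 0.091]
orientation: [57.8, 89.9, 153.9]
force: [0.9, 0.3, -1.6]
opening: 0.0354
t 29.83 tcp [ 0.5442 -0.4115  0.091 ] jawdir -173.93 tilt [-0.002  0.001] F [ 0.9  0.3 -1.6] open 0.0354 j6 26.9
delta_tool [ 0.105  -0.0006 -0.0028]
turn [ 1.7987e+02 -1.9000e-01 -1.2000e-01] [-0.13  0.08 -0.12]
toolaxes in world [[-0.002, 0.001, -1.0], [-0.994, -0.106, 0.002], [-0.106, 0.994, 0.001]]
```

```bash
python3 -m crank '{"delta_pos":[[0.008,0,0],[0.022,0,-0.001],[0.042,0,-0.001],[0.062,0,-0.001],[0.08,0,-0.001],[0.092,0,-0.001],[0.099,0,-0.001],[0.102,0,-0.001],[0.103,0,-0.001],[0.104,0,-0.001],[0.105,0,-0.001],[0.105,0,-0.001]],"turn":[[0,0,0],[0,0,0],[0,0,0],[0,0,0],[0,0,0],[0,0,0],[0,0,0],[0,0,0],[0,0,0],[0,0,0],[0,0,0],[0,0,0]],"grip":[0,0,0,0,0,0,0,0,0,0,0,0]}'
```

```text
clock: 30.83
tool_pos: [0.5461, -0.4119, -0.0116]
orientation: [-118.8, 89.9, -22.6]
force: [-0.5, 0.0, -0.5]
opening: 0.0354
```

```bash
python3 -m crank '{"delta_pos":[[0.0005,0,0],[0.001,0,0],[0.001,0,0]],"turn":[[0,0,0],[0,0,0],[0,0,0]],"grip":[0,0,0]}'
```

```text
clock: 31.08
tool_pos: [0.5461, -0.412, -0.0123]
orientation: [-130.7, 89.9, -34.5]
force: [-1.8, 0.9, 5.5]
opening: 0.035
```

Contact. Releasing, going up, then heading to the nut nearest the base at (424.5, −153).

```bash
python3 -m crank '{"delta_pos":[[0,0,0],[0,0,0],[0,0,0],[0,0,0],[0,0,0],[-0.012,0,0],[-0.035,0,0],[-0.065,0,0],[-0.09,0,0],[-0.112,0,0],[-0.127,0,0],[-0.132,0,0]],"turn":[[0,0,0],[0,0,0],[0,0,0],[0,0,0],[0,0,0],[0,0,0],[0,0,0],[0,0,0],[0,0,0],[0,0,0],[0,0,0],[0,0,0]],"grip":[0.5,0.6,0.7,0.8,0.8,0.8,0.8,0.8,0.8,0.8,0.8,0.8]}';  python3 go.py .4245 -.153 .118 6.2
```

```text
clock: 32.08
tool_pos: [0.5472, -0.4127, 0.1231]
orientation: [-126.0, 89.7, -29.8]
force: [-0.1, 0.2, -0.5]
opening: 0.0701
t 32.08 tcp [ 0.5472 -0.4127  0.1231] jawdir -173.79 tilt [ 0.005 -0.003] F [-0.1  0.2 -0.5] open 0.0701 j6 26.9
delta_tool [0.0038 0.0939 0.2714]
turn [-179.99   -0.4    -0.29] [ 0.01 -0.18  0.25]
toolaxes in world [[0.005, -0.003, -1.0], [-0.994, -0.108, -0.004], [-0.108, 0.994, -0.003]]
```

```bash
python3 -m crank '{"delta_pos":[[0,0.004,0.012],[0,0.013,0.038],[0,0.026,0.074],[0,0.04,0.113],[0,0.053,0.152],[0,0.066,0.19],[0,0.078,0.224],[0,0.087,0.251],[0,0.092,0.266],[0,0.0935,0.2705],[0,0.0935,0.2705],[0,0.0935,0.2705]],"turn":[[0,0,0],[0,0,0],[0,0,0],[0,0,0],[0,0,0],[0,0,0],[0,0,0],[0,0,0],[0,0,0],[0,0,0],[0,0,0],[0,0,0]],"grip":[0.7,0.7,0.7,0.7,0.7,0.7,0.7,0.7,0.7,0.7,0.7,0.7]}';  python3 go.py .4245 -.153 -.024 6.2; python3 - <<'E'
from h import *
s=cam('top');print('caps',circ(s,(457,218),15,.047),circ(s,(494,214),17,.047)); print('nut2',circ(s,(402,227),13,.038))
t=cam('side');cv2.imwrite('pics/s9.png',cv2.resize(np.vstack([t['pixels'][80:210,280:480],s['pixels'][170:270,380:580]][:1]),None,fx=3,fy=3))
E
```

```text
clock: 33.08
tool_pos: [0.424, -0.153, 0.1188]
orientation: [-110.5, 90.0, -14.3]
force: [0.3, -0.3, 0.3]
opening: 0.0612
t 33.08 tcp [ 0.424  -0.153   0.1188] jawdir -173.76 tilt [ 0. -0.] F [ 0.3 -0.3  0.3] open 0.0612 j6 0.9
delta_tool [ 0.1428 -0.0004 -0.    ]
turn [-1.7996e+02 -4.0000e-02 -2.0000e-02] [ 0.04 -0.01  0.03]
toolaxes in world [[0.0, -0.0, -1.0], [-0.994, -0.109, -0.0], [-0.109, 0.994, -0.0]]
caps (array([ 536.8, -326.6]), 36.3, 115, array([ 540.9, -326.8], dtype=float32)) (array([ 546.3, -408.6]), 37.8, 170, array([ 547.2, -408.5], dtype=float32))Traceback (most recent call last):
  File "<stdin>", line 2, in <module>
  File "h.py", line 21, in circ
    c,r=cv2.minEnclosingCircle(P*1000); return np.round(c,1),round(2*r,1),len(P),np.round(1000*(P.min(0)+P.max(0))/2,1)
                                                                                                ~~~~~^^^
    return umr_minimum(a, axis, None, out, keepdims, initial, where)
ValueError: zero-size array to reduction operation minimum which has no identity
```

Caps sit at (537, −327) and (546, −409), with knob tops at 47 mm as they should be. Now I descend on the nut.

```bash
python3 -m crank '{"delta_pos":[[0.01,0,0],[0.03,0,0],[0.055,0,0],[0.08,0,0],[0.105,0,0],[0.123,0,0],[0.134,0,0],[0.139,0,0],[0.141,0,0],[0.141,0,0],[0.141,0,0],[0.141,0,0]],"turn":[[0,0,0],[0,0,0],[0,0,0],[0,0,0],[0,0,0],[0,0,0],[0,0,0],[0,0,0],[0,0,0],[0,0,0],[0,0,0],[0,0,0]],"grip":[0.7,0.7,0.7,0.7,0.7,0.7,0.7,0.7,0.7,0.6,0.5,0.4]}'; python3 - <<'E'
from h import *
t=cam('side');cv2.imwrite('pics/s9.png',cv2.resize(t['pixels'][80:210,280:480],None,fx=3,fy=3))
E
```

```text
clock: 34.13
tool_pos: [0.4243, -0.153, -0.0216]
orientation: [-94.4, 89.9, 1.8]
force: [0.6, 0.9, 1.4]
opening: 0.0464
```

View pics/s9.png

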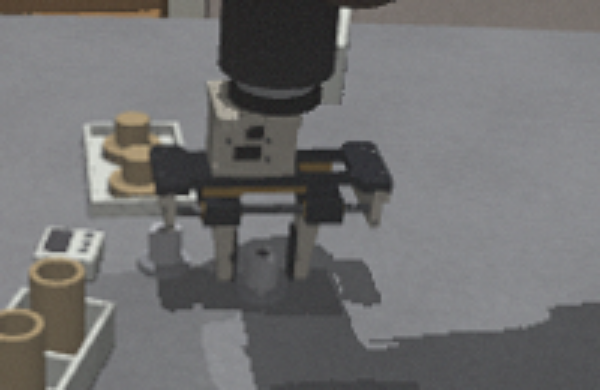

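The jaws are around the nut's knob (crop 262,265), and the other nut at (165,250) is clear. Both caps lie side by side in the tray. Closing and lifting.

```bash
python3 -m crank '{"delta_pos":[[0,0,0],[0,0,0],[0,0,0],[0,0,0],[0,0,0],[-0.004,0,0],[-0.014,0,0],[-0.03,0,0],[-0.055,0,0],[-0.085,0,0],[-0.115,0,0],[-0.133,0,0]],"turn":[[0,0,0],[0,0,0],[0,0,0],[0,0,0],[0,0,0],[0,0,0],[0,0,0],[0,0,0],[0,0,0],[0,0,0],[0,0,0],[0,0,0]],"grip":[0,0,0,0,0,0,0,0,0,0,0,0]}';  python3 go.py .48 .18 .11 6.2;  python3 go.py .535 .3743 .11 6.2
```

```text
clock: 35.18
tool_pos: [0.4243, -0.1529, 0.1137]
orientation: [-99.2, 89.8, -3.0]
force: [0.4, -0.3, -1.2]
opening: 0.0291
t 35.18 tcp [ 0.4243 -0.1529  0.1137] jawdir -173.79 tilt [ 0.003 -0.   ] F [ 0.4 -0.3 -1.2] open 0.0291 j6 0.8
delta_tool [ 0.0038 -0.0914  0.3249]
turn [-1.7999e+02 -2.5000e-01 -4.0000e-02] [ 0.01 -0.03  0.16]
toolaxes in world [[0.003, -0.0, -1.0], [-0.994, -0.108, -0.003], [-0.108, 0.994, -0.0]]
t 35.18 tcp [ 0.4243 -0.1529  0.1137] jawdir -173.79 tilt [ 0.003 -0.   ] F [ 0.4 -0.3 -1.2] open 0.0291 j6 0.8
delta_tool [ 0.0039 -0.1671  0.5122]
turn [-1.7999e+02 -2.5000e-01 -4.0000e-02] [ 0.01 -0.03  0.16]
toolaxes in world [[0.003, -0.0, -1.0], [-0.994, -0.108, -0.003], [-0.108, 0.994, -0.0]]
```

```bash
python3 -m crank '{"delta_pos":[[0,-0.003,0.009],[0,-0.008,0.026],[0,-0.017,0.052],[0,-0.027,0.083],[0,-0.038,0.116],[0,-0.049,0.15],[0,-0.06,0.184],[0,-0.071,0.218],[0,-0.082,0.252],[0,-0.093,0.286],[0,-0.104,0.32],[0,-0.115,0.353]],"turn":[[0,0,0],[0,0,0],[0,0,0],[0,0,0],[0,0,0],[0,0,0],[0,0,0],[0,0,0],[0,0,0],[0,0,0],[0,0,0],[0,0,0]],"grip":[0,0,0,0,0,0,0,0,0,0,0,0]}'
```

```text
clock: 36.18
tool_pos: [0.499, 0.2124, 0.1098]
orientation: [109.0, 89.9, -154.8]
force: [1.1, -0.9, -1.4]
opening: 0.0291
```

```bash
python3 -m crank '{"delta_pos":[[0,-0.011,0.033],[0,-0.021,0.065],[0,-0.031,0.095],[0,-0.04,0.122],[0,-0.047,0.143],[0,-0.051,0.155],[0,-0.052,0.159],[0,-0.052,0.159],[0,-0.052,0.159]],"turn":[[0,0,0],[0,0,0],[0,0,0],[0,0,0],[0,0,0],[0,0,0],[0,0,0],[0,0,0],[0,0,0]],"grip":[0,0,0,0,0,0,0,0,0]}'; python3 go.py .535 .3743 -.018 6.2
```

```text
clock: 36.93
tool_pos: [0.5337, 0.3733, 0.11]
orientation: [125.5, 89.9, -138.4]
force: [-0.5, -0.5, -2.1]
opening: 0.0293
t 36.93 tcp [0.5337 0.3733 0.11  ] jawdir -173.82 tilt [-0.001 -0.001] F [-0.5 -0.5 -2.1] open 0.0293 j6 -45.9
delta_tool [ 0.128  -0.0016  0.001 ]
turn [ 1.7998e+02 -1.2000e-01  8.0000e-02] [-0.02 -0.05 -0.07]
toolaxes in world [[-0.001, -0.001, -1.0], [-0.994, -0.108, 0.001], [-0.108, 0.994, -0.001]]
```

```bash
python3 -m crank '{"delta_pos":[[0.01,0,0],[0.03,0,0],[0.055,0,0],[0.08,0,0],[0.1,0,0],[0.113,0,0],[0.12,0,0],[0.123,0,0],[0.125,0,0],[0.126,0,0],[0.127,0,0],[0.127,0,0]],"turn":[[0,0,0],[0,0,0],[0,0,0],[0,0,0],[0,0,0],[0,0,0],[0,0,0],[0,0,0],[0,0,0],[0,0,0],[0,0,0],[0,0,0]],"grip":[0,0,0,0,0,0,0,0,0,0,0,0]}'
```

```text
clock: 37.93
tool_pos: [0.5347, 0.3745, -0.0156]
orientation: [-45.6, 89.9, 50.6]
force: [0.1, -0.1, -1.8]
opening: 0.0292
```

```bash
python3 -m crank '{"delta_pos":[[0.0005,0,0],[0.001,0,0],[0.001,0,0]],"turn":[[0,0,0],[0,0,0],[0,0,0]],"grip":[0,0,0]}'
```

```text
clock: 38.18
tool_pos: [0.5346, 0.3745, -0.0167]
orientation: [-51.7, 89.9, 44.5]
force: [-0.9, -0.3, 2.6]
opening: 0.0293
```

Contact. Releasing, rising, then backing off so the cameras can see.

```bash
python3 -m crank '{"delta_pos":[[0,0,0],[0,0,0],[0,0,0],[0,0,0],[0,0,0],[-0.012,0,0],[-0.035,0,0],[-0.065,0,0],[-0.1,0,0],[-0.13,0,0],[-0.15,0.01,0],[-0.16,0.025,0]],"turn":[[0,0,0],[0,0,0],[0,0,0],[0,0,0],[0,0,0],[0,0,0],[0,0,0],[0,0,0],[0,0,0],[0,0,0],[0,0,0],[0,0,0]],"grip":[0.5,0.6,0.7,0.8,0.8,0.8,0.8,0.8,0.8,0.8,0.8,0.8]}'; python3 -m crank '{"delta_pos":[[0,0.03,0.01],[0,0.06,0.03],[0,0.09,0.06],[0,0.115,0.09],[0,0.13,0.12],[0,0.14,0.14],[0,0.14,0.15],[0,0.14,0.15],[0,0.14,0.15]],"turn":[[0,0,0],[0,0,0],[0,0,0],[0,0,0],[0,0,0],[0,0,0],[0,0,0],[0,0,0],[0,0,0]],"grip":[0.8,0.8,0.8,0.8,0.8,0.8,0.8,0.8,0.8]}'; python3 - <<'E'
from h import *
s=cam('top');t=cam('side')
cv2.imwrite('pics/end.png',cv2.resize(np.vstack([s['pixels'][80:300,130:530],t['pixels'][90:370,170:570]]),None,fx=1.2,fy=1.2))
for n,uv,r,z in [('ins',(305,178),16,.083),('ins',(340,190),20,.083),('cap',(457,218),15,.047),('cap',(494,214),17,.047),('nut',(169,212),18,.043),('dish',(169,212),27,.014),('jar',(243,181),20,.075),('nut2',(402,227),13,.038)]:
    try: print(n,circ(s,uv,r,z))
    except Exception as e: print(n,'none')
print('timer',rect(s,(401,191),18,.024)[0],'bin',rect(s,(322,185),42,.04)[0])
E
```

```text
clock: 39.18
tool_pos: [0.5113, 0.3725, 0.1473]
orientation: [-54.8, 89.7, 41.4]
force: [0.6, 1.2, -0.1]
opening: 0.07
clock: 39.93
tool_pos: [0.3541, 0.5055, 0.143]
orientation: [163.9, 90.0, -99.8]
force: [-0.2, -0.3, -0.8]
opening: 0.0702
ins (array([613.8,  40.9]), 44.2, 143, array([614.7,  41.1], dtype=float32))
ins (array([589.6, -36.8]), 43.8, 141, array([590.5, -37.1], dtype=float32))
cap (array([ 535.3, -326.4]), 37.8, 183, array([ 535. , -325.7], dtype=float32))
cap (array([ 545.9, -408.4]), 38.4, 172, array([ 547.2, -408.4], dtype=float32))
nut (array([534.4, 372.8]), 31.7, 131, array([533.7, 372.8], dtype=float32))
dish (array([535. , 374.1]), 101.0, 396, array([534.8, 374.2], dtype=float32))
jar (array([607.6, 188.6]), 49.0, 337, array([606.6, 188.8], dtype=float32))
nut2 (array([ 507.5, -190.9]), 30.1, 122, array([ 507.5, -190.9], dtype=float32))
timer (592.2656860351562, -187.1116943359375) bin (604.1614990234375, 4.395957946777344)
```

View pics/end.png

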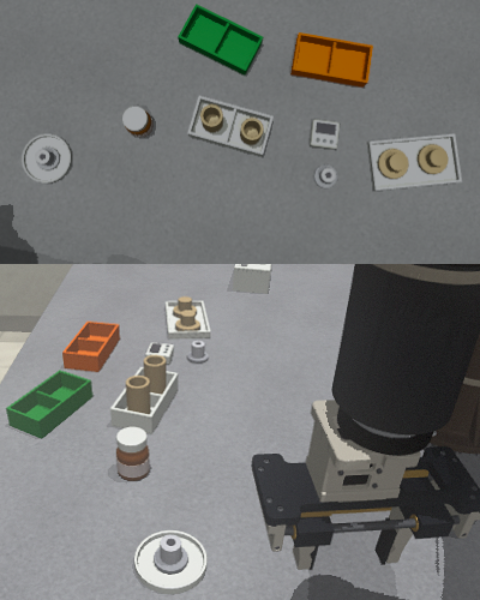

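Both inserts are upright in the bin (top view 212,118 and 251,130). The caps are flat in the tray (393,163 and 432,158) and the nut is in the dish (46,157). The jar, timer and second nut haven't moved, and the gripper touches nothing. Handing in.

```bash
python3 -c "
from plant import *
print(close_job())"
```

```text
the job is handed in; nothing more can be done
None
```

All five parts are put away, in the order asked, and the job was handed in at about 40 s of the 125 s allowed. Each part was eased down until the wrist force showed contact, then released.

**Last checks, from the final top view (x, y in mm):**

| Part | Position | Top height | Where it is |
|---|---|---|---|
| Insert 1 | (614, 41) | 83 mm | upright, centred in its cell |
| Insert 2 | (590, −37) | 83 mm | upright, about 6 mm off its cell's centre but clear of the walls |
| Cap | (535, −326) | 47 mm | flat on the tray floor, knob up |
| Cap | (546, −408) | 47 mm | flat on the tray floor, knob up |
| Nut | (534, 373) | 43 mm | flat in the dish, knob up, within 2 mm of its centre |

The jar, timer and second nut read within about 0.3 mm of their first measured positions. The gripper was clear of everything.

**What failed or disagreed:**
- **Missed first grasp:** the fingers shut on nothing just above the first insert. The side camera showed the finger ends about 37 mm above the reported TCP. I allowed for that from then on and every later grasp held. I did not find the cause.
- **Camera disagreement:** the side view put most things about 6 mm further in +y than the top view, partly because it caught their side walls. I used the top view, and the placings agreed with it to within about 4 mm.

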